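Find the softest try-out stamp and fold its ticket down

TASK

A customer wants the self-inking stamp with the lightest action: working along the tray from the robot's left to its right, press each of the three stamps more than halfway down with the fingertips, hold it a moment and let it spring back up before the next. Then mark the softest one as taken by pushing down the ticket that stands in front of it, on the far side of the tray, until it lies flat, and leave the other two tickets standing. Nothing is to be picked up: the stamps stay standing in their nests, and the things around the tray stay where they are.

Things in the scene. Friction and masses are not known exactly. Their poses are not given: they have to be found in the camera images.
- tray: Grey plastic try-out tray, fixed to the counter, 270 mm wide (its y) and 180 mm deep (its x, from -55 to +125 mm), open nests for three stamps side by side, with a solid step 82 mm deep and 26 mm high along its far edge. Origin on the counter under the middle nest; its +x points from the stamps to the tickets (roughly away from the robot), +y to the robot's left. It stands turned by up to 0.35 rad.
- nest_left: Thin black rubber stamping mat, the floor of the nest at the robot's left (tray +y); origin at the centre of its upper face, 8 mm above the counter, axes as the tray's. Nests are 85 mm apart, with 6 mm ribs around them. Each carries one stamp.
- nest_middle: Thin black rubber stamping mat, the floor of the nest in the middle; origin at the centre of its upper face, 8 mm above the counter, axes as the tray's. Nests are 85 mm apart, with 6 mm ribs around them. Each carries one stamp.
- nest_right: Thin black rubber stamping mat, the floor of the nest at the robot's right (tray -y); origin at the centre of its upper face, 8 mm above the counter, axes as the tray's. Nests are 85 mm apart, with 6 mm ribs around them. Each carries one stamp.
- stamp_left_top (a point): Centre of the flat top of the cap of the self-inking stamp in the left nest, 92 mm above the nest's floor (100 mm above the counter) when up. Blue cap 42 mm (tray x) by 64 mm (tray y), flat press pad on top 34 by 54 mm with a white label; black foot frame. The stamp (145 to 195 g) stands loose in its nest with about 4 mm play. The three look alike; only the springs inside differ, and these are changed about at random.
- cap_left (a joint): How far the left stamp's cap is pressed down, m: 0 is up, 0.016 is the bottom of its travel. A spring returns it. At half travel the soft, the medium and the firm stamp take roughly 2.5, 5.5 and 11.5 N, at full travel 4, 9 and 18 N; which is which must be felt.
- stamp_middle_top (a point): Centre of the flat top of the cap of the self-inking stamp in the middle nest, 92 mm above the nest's floor (100 mm above the counter) when up. Blue cap 42 mm (tray x) by 64 mm (tray y), flat press pad on top 34 by 54 mm with a white label; black foot frame. The stamp (145 to 195 g) stands loose in its nest with about 4 mm play. The three look alike; only the springs inside differ, and these are changed about at random.
- cap_middle (a joint): How far the middle stamp's cap is pressed down, m: 0 is up, 0.016 is the bottom of its travel. A spring returns it. At half travel the soft, the medium and the firm stamp take roughly 2.5, 5.5 and 11.5 N, at full travel 4, 9 and 18 N; which is which must be felt.
- stamp_right_top (a point): Centre of the flat top of the cap of the self-inking stamp in the right nest, 92 mm above the nest's floor (100 mm above the counter) when up. Blue cap 42 mm (tray x) by 64 mm (tray y), flat press pad on top 34 by 54 mm with a white label; black foot frame. The stamp (145 to 195 g) stands loose in its nest with about 4 mm play. The three look alike; only the springs inside differ, and these are changed about at random.
- cap_right (a joint): How far the right stamp's cap is pressed down, m: 0 is up, 0.016 is the bottom of its travel. A spring returns it. At half travel the soft, the medium and the firm stamp take roughly 2.5, 5.5 and 11.5 N, at full travel 4, 9 and 18 N; which is which must be felt.
- ticket_left (a joint): Angle of the hinged ticket holder that belongs to the left nest, rad: 0 stands up, leaning 40 degrees from vertical back towards the stamp; it grows as the ticket is pushed down towards the robot, 0.87 lies flat over the tray's step. A stiff hinge (under 2 N at the ticket's middle) keeps it where it is left. They start between 0 and 0.15.
- ticket_left_edge (a point): Middle of the free upper edge of that ticket holder: a black plate 54 mm wide, 55 mm long from hinge to this edge, 3 mm thick, with a white card on the face turned up and away from the robot. Its hinge runs along tray y, 105 mm in tray +x from the centre of the left nest and 30 mm above the counter; flat, the plate's upper face is 32 mm above the counter. A fingertip coming straight down on that face, about 15 mm on the robot's side of the hinge, folds it.
- ticket_middle (a joint): Angle of the hinged ticket holder that belongs to the middle nest, rad: 0 stands up, leaning 40 degrees from vertical back towards the stamp; it grows as the ticket is pushed down towards the robot, 0.87 lies flat over the tray's step. A stiff hinge (under 2 N at the ticket's middle) keeps it where it is left. They start between 0 and 0.15.
- ticket_middle_edge (a point): Middle of the free upper edge of that ticket holder: a black plate 54 mm wide, 55 mm long from hinge to this edge, 3 mm thick, with a white card on the face turned up and away from the robot. Its hinge runs along tray y, 105 mm in tray +x from the centre of the middle nest and 30 mm above the counter; flat, the plate's upper face is 32 mm above the counter. A fingertip coming straight down on that face, about 15 mm on the robot's side of the hinge, folds it.
- ticket_right (a joint): Angle of the hinged ticket holder that belongs to the right nest, rad: 0 stands up, leaning 40 degrees from vertical back towards the stamp; it grows as the ticket is pushed down towards the robot, 0.87 lies flat over the tray's step. A stiff hinge (under 2 N at the ticket's middle) keeps it where it is left. They start between 0 and 0.15.
- ticket_right_edge (a point): Middle of the free upper edge of that ticket holder: a black plate 54 mm wide, 55 mm long from hinge to this edge, 3 mm thick, with a white card on the face turned up and away from the robot. Its hinge runs along tray y, 105 mm in tray +x from the centre of the right nest and 30 mm above the counter; flat, the plate's upper face is 32 mm above the counter. A fingertip coming straight down on that face, about 15 mm on the robot's side of the hinge, folds it.
- ink_bottle_center (a point): Bystander: small white ink bottle, 30 mm across, 62 mm tall, loose; point half-way up.
- tape_roll_center (a point): Bystander: roll of packing tape lying flat, 96 mm across, 48 mm tall, loose; point at its centre.
- stapler_center (a point): Bystander: black desk stapler, 130 by 30 mm, 50 mm tall, loose; point at its middle.
- note_block_center (a point): Bystander: block of square notes 76 by 76 mm, 26 mm tall, loose; point at its centre.

How it is judged:
On the way, in this order (a step that is already met when the one before it is completed fails the run):
1. the left stamp is pressed more than halfway down, the other two being up (value of joint cap_left above 0.0075 m and value of joint each of cap_middle, cap_right below 0.003 m), for 0.2 s.
2. the middle stamp is pressed more than halfway down, the other two being up (value of joint cap_middle above 0.0075 m and value of joint each of cap_left, cap_right below 0.003 m), for 0.2 s.
3. the right stamp is pressed more than halfway down, the other two being up (value of joint cap_right above 0.0075 m and value of joint each of cap_left, cap_middle below 0.003 m), for 0.2 s.
4. the softest stamp's ticket is pushed down flat (((contact force between nest_left and anything else between 0.8 and 1.62 N and value of joint ticket_left above 0.74 rad and value of joint each of ticket_middle, ticket_right below 0.35 rad) or (contact force between nest_middle and anything else between 0.8 and 1.62 N and value of joint ticket_middle above 0.74 rad and value of joint each of ticket_left, ticket_right below 0.35 rad) or (contact force between nest_right and anything else between 0.8 and 1.62 N and value of joint ticket_right above 0.74 rad and value of joint each of ticket_left, ticket_middle below 0.35 rad))), for 0.2 s.
At the end, for the whole second after the job is handed in: The softest stamp's ticket lies flat (over 0.74 rad), the other two stand (under 0.35). All stamps stand upright (0.1 rad) in their nests (15 mm), caps up (under 3 mm). The judge tells the softest stamp by its weight on its mat: its thin spring makes it the lightest (about 1.4 N, not 1.8) (((contact force between nest_left and anything else between 0.8 and 1.62 N and value of joint ticket_left above 0.74 rad and value of joint each of ticket_middle, ticket_right below 0.35 rad) or (contact force between nest_middle and anything else between 0.8 and 1.62 N and value of joint ticket_middle above 0.74 rad and value of joint each of ticket_left, ticket_right below 0.35 rad) or (contact force between nest_right and anything else between 0.8 and 1.62 N and value of joint ticket_right above 0.74 rad and value of joint each of ticket_left, ticket_middle below 0.35 rad)) and horizontal distance between stamp_left_top and nest_left below 0.015 m and value of joint each of cap_left, cap_middle, cap_right below 0.003 m and angle between each of stamp_left_top, stamp_middle_top, stamp_right_top's own z axis and vertical below 0.1 rad and height (world z) of each of stamp_left_top, stamp_middle_top, stamp_right_top below 0.106 m and horizontal distance between stamp_middle_top and nest_middle below 0.015 m and horizontal distance between stamp_right_top and nest_right below 0.015 m); the robot touches nothing.
It fails at once if a stamp is lifted from its nest (its top rises over 12 mm) or tipped (0.3 rad) (height (world z) of any of stamp_left_top, stamp_middle_top, stamp_right_top above 0.112 m or angle between any of stamp_left_top, stamp_middle_top, stamp_right_top's own z axis and vertical above 0.3 rad).
It fails at once if a bystander is moved more than 20 mm (distance of any of ink_bottle_center, tape_roll_center, stapler_center, note_block_center from where it was at the start of the episode above 0.02 m).
It also fails if it takes over 51 s, if anything falls off the work surface, if the arm or the gripper's body presses on something with over 40 N, if the wrist force passes 120 N, or if a joint passes its speed limit or range.

ROBOT

A 6-joint arm with a two-finger parallel gripper is mounted at the origin on the work surface. World frame = base frame: x ahead of the robot, y to its left, z up, the work surface at z = 0. Lengths are in m, angles in rad, forces in N, time in s.
With the tool pointing down it reaches from about 0.35 to 0.975 m from the base axis. Payload 4.9 kg.
Tool frame: the origin (TCP) lies at the very end of the fingers, on their centre line; the grasp point (between the pads) lies 19 mm behind it (ctrl.grip_point_offset is the distance from the TCP to the grasp point, in m); z points along the fingers, y is the line along which they close (so a half turn about z gives the same grasp; the last joint's range is limited). The gripper opens to 85 mm and grips with 20 to 120 N. Pads are 22 mm wide; open, the fingers measure 114 mm over their backs; the gripper's body (76 mm by 85 mm) begins 54 mm behind the grasp point. The pads swing forward as they close: fully open they stand 13 mm farther back than shut.
Start: joints at [-1.396, 0.053, 1.613, -0, 1.476, -0.119], TCP at [0.181, -0.598, 0.231] pointing down, gripper open.
Joint ranges: [-3.01, 3.01], [-1.01, 2.22], [0.06, 2.58], [-1.02, 4.17], [0.09, 2.62], [-3.14, 3.14]. Speed limits (rad/s): [2.57, 2.57, 3.14, 3.14, 3.14, 3.14].

INTERFACE

Orientations are given as a rotation vector (axis times angle).
In Python, from station import ctrl gives the robot as it stands.
- The arm moves only by the tool send_rows, never from a script. Its argument "rows" is a list of rows, each a list of 3 entries, a list of its own where there are three numbers: the finger opening in cm, from 0 to 8.54, then the shift along the tool's x, y, z in cm, then the turn about the tool's z in degrees. A call has 1 to 10 rows; each row shifts and turns the commanded pose from where the row before left it, along the tool's axes as they then stand; what a row does not reach is not made up. A row lasts 1/8 s, in which the tool goes at most 62.5 mm and 10.7 degrees, less where a joint would pass 70% of its speed; a pose out of reach is approached as far as the arm can. A call with a gripper value outside its range is refused whole. The fingers move at their own pace and stop on an object; "newtons" is the grip in N (left out, the last holds). Time passes only in rows, so rows that do not move let the fingers close. It gives the time, the measured TCP pose, the force, the opening and the grip force at its end, in the units of the state.
- ctrl.get_obs(): the state, without advancing time (a new reading comes with each control period).
- ctrl.get_image(name): name is "scene" or "top" or "wrist"; returns a dict with "frame" (420x560x3 uint8, red, green, blue), "range_z" (420x560 float32, m along the optical axis (not along the pixel's ray), 0 where there is no reading), "fx", "fy", "cx", "cy" (pixels), "cam_to_world" (4x4, takes a point from camera to world coordinates). Camera axes: x right, y down, z forward; pixel columns grow to the right and rows downward; lengths in m; the calibration is good to about 2 mm. A picture is of the moment at which its call begins.
- ctrl.finish_job(): hands the job in; it is judged then, once.
The state is a dict: "t": time; "q": joint angles; "dq": joint speeds; "effort": joint torques, N m; "tool_pos": TCP position; "tool_rot": TCP orientation; "contact_force": force on the tool from outside, world axes, zero at the start; "wrist_torque": the same for the moment, N m; "opening": finger opening in m; "grip_force": force on a finger pad.
Only numpy, scipy, OpenCV 4.12 (cv2) and the standard library are available. Lean on these libraries where they do the work, as an engineer would, in place of code of your own. Each camera call takes 0.05 s, during which the arm holds its last target. There are 200 camera calls.

## Working session

There is one attempt and no reset: what is moved stays moved. The work goes in short steps, Python scripts to look and compute and a tool call to move; the robot and the scene stay as the last step left them, time stands still between calls to the robot, and variables do not carry over. Pictures are saved under pics/ and viewed, at most 10 in all, crops included, and the job is handed in when it is done.

Besides the shell and the picture viewer there is one more tool, called after "Request:" in YAML: its name, and indented under it one key for each argument. send_rows: Moves the arm, as the interface text tells. Its arguments: {"type":"object","properties":{"rows":{"type":"array","items":{"type":"array"}},"newtons":{"type":"number"}},"required":["rows"]}

```bash
mkdir -p pics
cat > h.py <<'E'
import numpy as np, cv2
from station import ctrl
def pts(im):
    z=im["range_z"]; v,u=np.indices(z.shape)
    P=np.stack([(u-im["cx"])/im["fx"]*z,(v-im["cy"])/im["fy"]*z,z,np.ones_like(z)],-1)
    return (P@np.array(im["cam_to_world"]).T)[...,:3]
E
python3 - <<'E'
from h import *
im=ctrl.get_image("top"); cv2.imwrite("pics/top.png",im["frame"][...,::-1])
W=pts(im); f=im["frame"].astype(int); ok=im["range_z"]>0
blue=((f[...,2]>f[...,0]+40)&(f[...,2]>f[...,1]+20)).astype(np.uint8)
hi=(ok&(W[...,2]>.085)&(W[...,2]<.115)).astype(np.uint8)
for nm,m in (("blue",blue),("hi",hi)):
  n,l,s,c=cv2.connectedComponentsWithStats(m)
  for i in range(1,n):
    if s[i,4]>80:
        p=W[(l==i)&ok]; r=cv2.minAreaRect((p[:,:2]*1000).astype(np.float32)); print(nm,s[i],c[i].round(),np.median(p,0).round(4),np.round(r[0]),np.round(r[1]),round(r[2],1))
print(np.array(im["cam_to_world"]).round(3),im["fx"]); o=ctrl.get_obs(); print(o)
E
```

```text
blue [474 106  43  93 450] [498. 162.] [ 0.6738 -0.4292  0.0162] [ 705. -421.] [210.  16.] 17.6
blue [271 206  34  24 440] [287. 217.] [0.5684 0.0196 0.0979] [570.  20.] [41. 65.] 4.1
blue [227 209  35  24 437] [244. 221.] [0.563 0.101 0.098] [565. 109.] [77. 46.] 88.1
blue [184 213  34  24 432] [201. 225.] [0.5576 0.1841 0.0977] [559. 196.] [80. 45.] 89.3
hi [271 206  34  24 703] [287. 217.] [0.5688 0.0191 0.0999] [570.  19.] [42. 64.] 3.6
hi [228 209  34  24 706] [244. 221.] [0.5632 0.1025 0.0999] [564. 103.] [42. 64.] 3.7
hi [184 213  35  24 704] [201. 225.] [0.5578 0.1859 0.1   ] [559. 188.] [42. 64.] 3.7
hi [  0 281  30  47 831] [ 11. 302.] [0.42   0.5543 0.0985] [414. 563.] [52. 75.] 62.1
[[-0.021 -0.994  0.109  0.497]
 [-1.     0.023  0.016  0.022]
 [-0.019 -0.109 -0.994  1.086]
 [ 0.     0.     0.     1.   ]] 512.3701630419652
{'t': 0.05, 'q': array([-1.39602268e+00,  5.33414507e-02,  1.61428286e+00,  6.95235674e-06,
        1.47598628e+00, -1.18967918e-01]), 'dq': array([-5.11126999e-04, -6.80200624e-04, -1.08020811e-03, -4.56285037e-04,
        8.01655936e-05, -1.55907386e-03]), 'effort': array([ 4.39651203e-04, -3.95182693e+01, -3.71653140e+01, -4.66643291e-05,
        4.04919745e-03,  6.80565321e-06]), 'tool_pos': array([ 0.18087363, -0.597614  ,  0.23007922]), 'tool_rot': array([-3.10577435e+00, -4.59454858e-01,  7.75181641e-05]), 'contact_force': array([ 0.66978827, -0.7204299 ,  0.67811237]), 'wrist_torque': array([-0.00022719, -0.00236538, -0.00678782]), 'grip_force': 0.0, 'opening': 0.08514556734321131}
```

View pics/top.png

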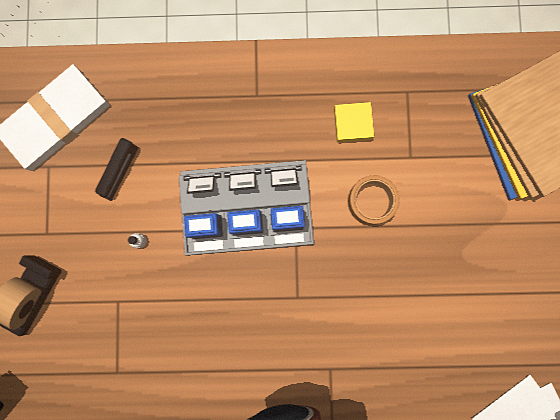

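The view shows the three blue caps at px (201,225), (244,221) and (287,217), with the tickets above them at rows ~180. All tops are at z≈0.100, 42x64 mm and 85 mm apart, as they should be. The tray is turned about +3.7°. Stamp tops are at (559,188), (564,103) and (570,19) mm.

Request:
send_rows:
  rows:
    - [0, [4, -4.3, 0], 0]
    - [0, [4, -4.3, 0], 0]
    - [0, [4, -4.3, 0], 0]
    - [0, [4, -4.3, 0], 0]
    - [0, [4, -4.3, 0], 0]
    - [0, [4, -4.3, 0], 0]
    - [0, [4, -4.3, 0], 0]
    - [0, [4, -4.3, 0], 0]
    - [0, [4, -4.3, 0], 0]
    - [0, [4, -4.3, 0], 0]
  newtons: 20

```text
t: 1.3
tool_pos: [0.4395, -0.0688, 0.2309]
tool_rot: [3.108, 0.46, -0.0]
contact_force: [1.0, -1.7, 0.0]
opening: 0.0001
grip_force: 0.0
```

Request:
send_rows:
  rows:
    - [0, [3.8, -4.2, 0], 0]
    - [0, [3.8, -4.2, 0], 0]
    - [0, [3.8, -4.2, 0], 0]
    - [0, [3.8, -4.2, 0], 0]
    - [0, [3.8, -4.2, 0], 0]
    - [0, [0, 0, 3], 6.6]
    - [0, [0, 0, 4], 6.6]
    - [0, [0, 0, 3], 0]
    - [0, [0, 0, 0], 0]
    - [0, [0, 0, 0], 0]

```text
t: 2.55
tool_pos: [0.561, 0.1853, 0.1324]
tool_rot: [-3.14, -0.1, -0.002]
contact_force: [-0.4, -0.9, -0.2]
opening: 0.0002
grip_force: 0.0
```

Run:
```python
from h import *
from scipy.spatial.transform import Rotation as R
o=ctrl.get_obs(); print(o['tool_pos'],R.from_rotvec(o['tool_rot']).as_matrix().round(3),o['contact_force'])
for n in("scene","top"):
  im=ctrl.get_image(n); f=im["frame"]
  if n=="scene": cv2.imwrite("pics/s1.png",f[...,::-1])
  W=pts(im); ok=im["range_z"]>0
  # ticket cards: heights 0.04-0.08 in tray frame around x 60..110
  c,s=np.cos(.064),np.sin(.064); d=W[...,:2]-np.array([.5643,.1033]); X=d[...,0]*c+d[...,1]*s; Y=-d[...,0]*s+d[...,1]*c
  for k,y in (("L",.085),("M",0),("R",-.085)):
    m=ok&(X>.055)&(X<.125)&(abs(Y-y)<.035)&(W[...,2]>.04)&(W[...,2]<.09)
    if m.sum()>10: print(n,k,m.sum(),"X",np.percentile(X[m],[2,50,98]).round(4),"Y",np.percentile(Y[m],[2,98]).round(4),"Z",np.percentile(W[m][:,2],[2,98]).round(4))
```

```text
[0.56096092 0.18533329 0.1324358 ] [[ 0.998  0.063  0.001]
 [ 0.063 -0.998  0.   ]
 [ 0.001 -0.    -1.   ]] [-0.38170186 -0.87317706 -0.23276712]
scene L 535 X [0.0665 0.0803 0.0953] Y [0.0584 0.1097] Z [0.0408 0.0692]
scene M 518 X [0.065  0.0799 0.0953] Y [-0.0264  0.0251] Z [0.0407 0.0678]
scene R 488 X [0.0645 0.0797 0.0944] Y [-0.1114 -0.0597] Z [0.0407 0.0677]
top L 82 X [0.0667 0.0878 0.0996] Y [0.0583 0.0763] Z [0.0407 0.0705]
top M 381 X [0.0653 0.081  0.0988] Y [-0.0256  0.0252] Z [0.0408 0.0711]
top R 378 X [0.0652 0.0809 0.0982] Y [-0.1104 -0.0589] Z [0.0408 0.0716]
```

View pics/s1.png

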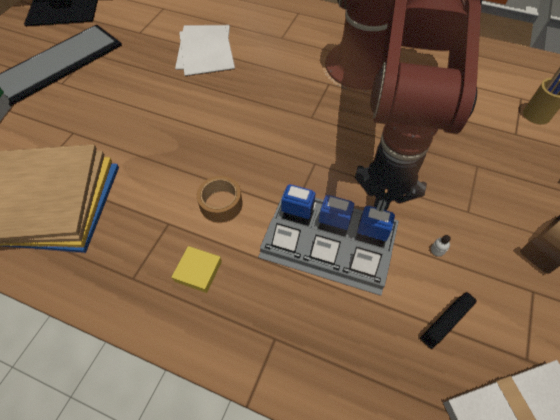

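The scene view shows the gripper above the left stamp at px (377,225), all tickets standing at (285,237), (324,249) and (366,262), and the bottle and stapler clear. The ticket positions match the geometry given.

Request:
send_rows:
  rows:
    - [0, [0, 0, 2], 0]
    - [0, [0, 0, 1], 0]
    - [0, [0, 0, 0.4], 0]
    - [0, [0, 0, 0.4], 0]
    - [0, [0, 0, 0.5], 0]
    - [0, [0, 0, 0], 0]
    - [0, [0, 0, 0], 0]
    - [0, [0, 0, 0], 0]
    - [0, [0, 0, 0], 0]

```text
t: 3.78
tool_pos: [0.562, 0.1853, 0.0914]
tool_rot: [3.14, 0.1, 0.005]
contact_force: [-3.8, -1.6, 12.3]
opening: 0.0004
grip_force: 6.2
```

Request:
send_rows:
  rows:
    - [0, [0, 0, 0.35], 0]
    - [0, [0, 0, 0], 0]
    - [0, [0, 0, 0], 0]
    - [0, [0, 0, 0], 0]

```text
t: 4.28
tool_pos: [0.5624, 0.1853, 0.0887]
tool_rot: [3.14, 0.1, 0.006]
contact_force: [-3.7, -1.8, 14.7]
opening: -0.0002
grip_force: 7.4
```

Request:
send_rows:
  rows:
    - [0, [0, 0, -1.5], 0]
    - [0, [0, 0, -3], 0]
    - [0, [0, 0, 0], 0]
    - [0, [-0.1, 4.1, 0], 0]
    - [0, [-0.1, 4.1, 0], 0]
    - [0, [0, 0, 0], 0]
    - [0, [0, 0, 0], 0]

```text
t: 5.15
tool_pos: [0.563, 0.1035, 0.1286]
tool_rot: [-3.14, -0.099, 0.003]
contact_force: [-0.8, 0.2, -0.4]
opening: -0.0003
grip_force: 0.0
```

Request:
send_rows:
  rows:
    - [0, [0, 0, 1.6], 0]
    - [0, [0, 0, 1], 0]
    - [0, [0, 0, 0.4], 0]
    - [0, [0, 0, 0.5], 0]
    - [0, [0, 0, 0.5], 0]
    - [0, [0, 0, 0], 0]
    - [0, [0, 0, 0], 0]
    - [0, [0, 0, 0], 0]
    - [0, [0, 0, 0], 0]

```text
t: 6.28
tool_pos: [0.5637, 0.1033, 0.0901]
tool_rot: [-3.14, -0.099, -0.001]
contact_force: [-0.2, 0.6, 2.2]
opening: 0.0001
grip_force: 1.5
```

Request:
send_rows:
  rows:
    - [0, [0, 0, 0.2], 0]
    - [0, [0, 0, 0], 0]
    - [0, [0, 0, 0], 0]
    - [0, [0, 0, 0], 0]

```text
t: 6.78
tool_pos: [0.5636, 0.1033, 0.0878]
tool_rot: [-3.14, -0.1, 0.0]
contact_force: [-1.8, 2.0, 3.7]
opening: -0.0001
grip_force: 1.7
```

Request:
send_rows:
  rows:
    - [0, [0, 0, -1.5], 0]
    - [0, [0, 0, -3], 0]
    - [0, [0, 0, 0], 0]
    - [0, [0.1, 4.2, 0], 0]
    - [0, [0, 4.2, 0], 0]
    - [0, [0, 0, 0], 0]
    - [0, [0, 0, 0], 0]

```text
t: 7.65
tool_pos: [0.5694, 0.0197, 0.132]
tool_rot: [-3.14, -0.099, 0.002]
contact_force: [0.1, 0.6, -0.4]
opening: -0.0001
grip_force: 0.0
```

Request:
send_rows:
  rows:
    - [0, [0, 0, 2], 0]
    - [0, [0, 0, 1], 0]
    - [0, [0, 0, 0.4], 0]
    - [0, [0, 0, 0.5], 0]
    - [0, [0, 0, 0.6], 0]
    - [0, [0, 0, 0], 0]
    - [0, [0, 0, 0], 0]
    - [0, [0, 0, 0], 0]
    - [0, [0, 0, 0], 0]

```text
t: 8.78
tool_pos: [0.5707, 0.02, 0.0894]
tool_rot: [-3.139, -0.1, -0.003]
contact_force: [-2.6, 1.3, 6.8]
opening: 0.0003
grip_force: 3.5
```

Left is firm (14.7 N), middle soft (3.7 N) and right medium (6.8 N at 10 mm), so the middle ticket is the one to fold.

Request:
send_rows:
  rows:
    - [0, [0, 0, -2], 0]
    - [0, [0, 0, -3.5], 0]
    - [0, [0, 0, 0], 0]
    - [0, [4.5, 0, 0], 0]
    - [0, [4.5, 0, 0], 0]
    - [0, [0, -4.3, 0], 0]
    - [0, [0, -4.2, 0], 0]
    - [0, [0, 0, 0], 0]
    - [0, [0, 0, 0], 0]

```text
t: 9.9
tool_pos: [0.654, 0.1096, 0.1421]
tool_rot: [3.139, 0.1, -0.001]
contact_force: [-0.5, 0.2, -0.2]
opening: 0.0002
grip_force: 0.0
```

Run:
```python
from h import *
o=ctrl.get_obs(); c,s=np.cos(.064),np.sin(.064); d=o['tool_pos'][:2]-np.array([.5643,.1033]); print(o['tool_pos'],d[0]*c+d[1]*s,-d[0]*s+d[1]*c)
im=ctrl.get_image("scene"); W=pts(im)
d=W[...,:2]-np.array([.5643,.1033]); X=d[...,0]*c+d[...,1]*s; Y=-d[...,0]*s+d[...,1]*c
for y in (.085,0,-.085):
  m=(abs(X)<.015)&(abs(Y-y)<.025)&(W[...,2]<.115)&(W[...,2]>.07); print(m.sum(),np.median(W[m][:,2]) if m.any() else 0)
```

```text
[0.65404931 0.10962346 0.14213881] 0.0899699935932669 0.000570474642876964
317 0.09849665744576741
0 0
161 0.0991510712861412
```

Request:
send_rows:
  rows:
    - [0, [0, 0, 4], 0]
    - [0, [0, 0, 2.7], 0]
    - [0, [0, 0, 0.8], 0]
    - [0, [0, 0, 0.8], 0]
    - [0, [0, 0, 0.8], 0]
    - [0, [0, 0, 0.6], 0]
    - [0, [0, 0, 0.6], 0]
    - [0, [0, 0, 0.4], 0]
    - [0, [0, 0, 0], 0]
    - [0, [0, 0, 0], 0]

```text
t: 11.2
tool_pos: [0.6542, 0.1101, 0.0356]
tool_rot: [-3.14, -0.1, 0.0]
contact_force: [-0.1, 0.6, -0.3]
opening: -0.0002
grip_force: 0.0
```

Request:
send_rows:
  rows:
    - [0, [0, 0, 0.2], 0]
    - [0, [0, 0, 0.2], 0]
    - [0, [0, 0, 0], 0]
    - [0, [0, 0, 0], 0]

```text
t: 11.7
tool_pos: [0.6543, 0.11, 0.0317]
tool_rot: [3.14, 0.099, 0.0]
contact_force: [-0.4, -1.2, 0.1]
opening: 0.0002
grip_force: 0.0
```

Request:
send_rows:
  rows:
    - [0, [0, 0, -2], 0]
    - [0, [0, 0, -5], 0]
    - [0, [0, 0, -5], 0]
    - [0, [0, 0, -5], 0]
    - [0, [0, 0, 0], 0]
    - [0, [0, 6, 0], 0]
    - [0, [0, 6, 0], 0]
    - [0, [0, 6, 0], 0]
    - [0, [0, 6, 0], 0]
    - [0, [0, 0, 0], 0]

```text
t: 12.95
tool_pos: [0.669, -0.1336, 0.2015]
tool_rot: [3.14, 0.091, -0.001]
contact_force: [-0.2, -0.2, 0.5]
opening: -0.0002
grip_force: 0.0
```

Run:
```python
from h import *
o=ctrl.get_obs(); c,s=np.cos(.064),np.sin(.064); print(o['tool_pos'],o['contact_force'])
for n in("scene","top"):
  im=ctrl.get_image(n); W=pts(im); ok=im["range_z"]>0
  if n=="scene": cv2.imwrite("pics/s2.png",cv2.resize(im["frame"][150:320,200:450,::-1],None,fx=3,fy=3))
  d=W[...,:2]-np.array([.5643,.1033]); X=d[...,0]*c+d[...,1]*s; Y=-d[...,0]*s+d[...,1]*c
  for y in (.085,0,-.085):
    m=ok&(abs(X)<.04)&(abs(Y-y)<.04)&(W[...,2]<.12)&(W[...,2]>.09); t=ok&(X>.05)&(X<.1)&(abs(Y-y)<.022)&(W[...,2]<.09)
    print(n,y,m.sum(),np.r_[np.median(W[m][:,2]),np.median(X[m]),np.median(Y[m])].round(4),"ticket z",np.percentile(W[t][:,2],[2,50,98]).round(4))
    b=t&(W[...,2]>.029); print("   slope",np.polyfit(X[b],W[b][:,2],1).round(3))
```

```text
[ 0.66899208 -0.13358104  0.20151756] [-0.22166163 -0.19883095  0.50191526]
scene 0.085 464 [0.0982 0.0025 0.0837] ticket z [0.0342 0.0529 0.0692]
   slope [-1.025  0.138]
scene 0 448 [ 0.0983  0.0029 -0.001 ] ticket z [0.028  0.0308 0.0335]
   slope [0.004 0.031]
scene -0.085 428 [ 0.0983  0.003  -0.0839] ticket z [0.0344 0.0519 0.0678]
   slope [-0.949  0.13 ]
top 0.085 661 [ 0.1003 -0.0011  0.0836] ticket z [0.0244 0.0447 0.0722]
   slope [-0.133  0.065]
top 0 656 [ 0.1001 -0.0007 -0.001 ] ticket z [0.0286 0.0331 0.0371]
   slope [0.003 0.033]
top -0.085 658 [ 0.1002 -0.0007 -0.0848] ticket z [0.024  0.0453 0.0708]
   slope [-0.357  0.083]
```

View pics/s2.png

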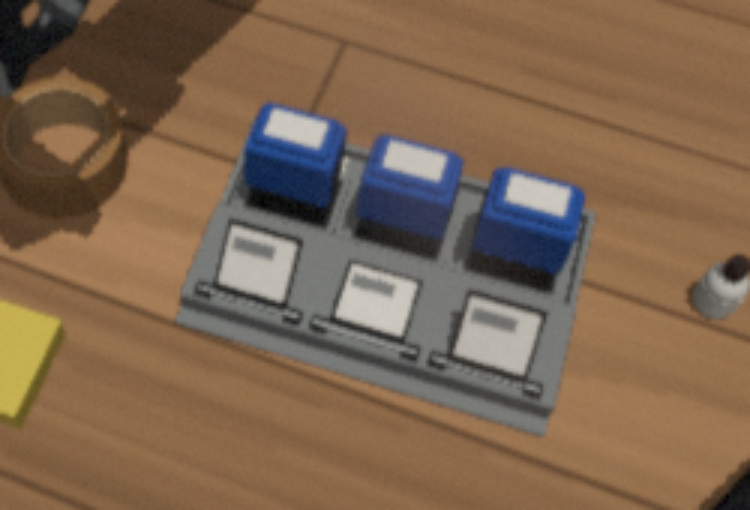

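The crop shows the middle ticket at (375,300) lying flat, with slope ≈0 at z≈32 mm. The tickets at (260,262) and (498,335) are still standing. All three caps are up and the robot is clear.

```bash
python3 -c "
from station import ctrl
print(ctrl.finish_job())"
```

```text
the job is handed in; nothing more can be done
None
```

I pressed the stamps left to right and felt left firm, middle soft and right medium; the middle stamp's ticket now lies flat, the other two stand, and the job is handed in (no verdict was returned).

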